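# Walk the heavy inkstone into its stand

### The arm

A 7-joint arm with a two-finger parallel gripper is mounted at the origin on the work surface. World frame = base frame: x ahead of the robot, y to its left, z up, the work surface at z = 0. Lengths are in m, angles in rad, forces in N, time in s.
With the tool pointing down it reaches from about 0.425 to 0.925 m from the base axis. Payload 6.8 kg.
Tool frame: the origin (TCP) lies between the finger pads; the fingertips stand 17 mm ahead of it and the grasp point (between the pads) lies 2 mm behind it; z points along the fingers, x is the direction in which the jaws open and shut, and the axes are right-handed (so a half turn about z gives the same grasp; the last joint's range is limited). The gripper opens to 85 mm and grips with 20 to 120 N. Pads are 22 mm wide; open, the fingers measure 114 mm over their backs; the gripper's body (76 mm by 85 mm) begins 54 mm behind the grasp point. The pads swing forward as they close: fully open they stand 13 mm farther back than shut.
Start: joints at [1.174, 0.477, 0.022, 1.555, -0.011, 1.109, -0.083], TCP at [0.192, -0.647, 0.248] pointing down, gripper open.
Joint ranges: [-2.96, 2.96], [-0.34, 2.1], [-1.41, 1.46], [0.24, 2.44], [-1.37, 4.51], [0.17, 1.92], [-2.96, 2.96]. Speed limits (rad/s): [2.39, 2.39, 3.14, 3.14, 3.14, 3.14, 3.14].

### API

Orientations are given as a unit quaternion [w, x, y, z].
In Python, from station import readout, read_camera, get_calibration, bot, models gives the robot as it stands.
- The arm moves only by the tool carry_out, never from a script. Its argument "deltas" is a list of rows, each a list of 2 entries, a list of its own where there are three numbers: the shift along the tool's x, y, z in cm, then the turn about the tool's z in degrees. A call has 1 to 10 rows; each row is the pose to reach, as a shift and turn from the pose measured when the call began, along the tool's axes at that moment; what a row does not reach only later rows make up. A row lasts 1/8 s, in which the tool goes at most 62.5 mm and 10.7 degrees, less where a joint would pass 70% of its speed; a pose out of reach is approached as far as the arm can. A call with a gripper value outside its range is refused whole. "hand" is the opening, from 0 (shut) to 1 (fully open), set as the call begins (left out, the last holds). The fingers move at their own pace and stop on an object; "newtons" is the grip in N (left out, the last holds). Time passes only in rows, so rows that repeat a pose let the fingers close. It gives the time, the measured TCP pose, the force and the opening at its end, in the units of the state.
- readout.get_obs(): the state, without advancing time (a new reading comes with each control period).
- read_camera(name): name is "scene" or "side" or "wrist"; returns the picture (480x640x3 uint8, red, green, blue); there is no depth.
- get_calibration(name): a dict with "fov_y" (degrees; the focal length in pixels is half the picture's height over the tangent of half this angle, whatever the lens; pixels are square), "cx", "cy" (the principal point, pixels), "D" ([k1, k2, p1, p2, k3] as OpenCV has them; the pictures are not rectified), "world_from_camera" (4x4, takes a point from camera to world coordinates). Camera axes: x right, y down, z forward; pixel columns grow to the right and rows downward; lengths in m; the calibration is good to about 2 mm. A picture is of the moment at which its call begins: read the wrist's pose just before it. get_calibration takes no time and is no camera call; for the wrist camera it gives the pose at the moment of the call.
- bot.hand_in(): hands the job in, once; it reports no verdict.
Trained networks look in the newest picture that a camera, given by its name, has taken for a name from the list of things; names that differ only in an ending like _2 or _b are one class to them, and where a whole thing is asked for, a point or a joint stands for the part that bears it (a point fixed in the world has none). Each returns a list of dicts, best first, with "score" (0 to 1); they miss things now and then, are a little off and sometimes report something else, mostly with a low value. They report only what shows in the picture. A call takes as long as a camera call. They do not tell look-alikes from the thing itself.
- models.spot_in(query, camera): "centre" ([row, column] in pixels, amid what is visible of it).
The state is a dict: "t": time; "q": joint angles; "joint_vel": joint speeds; "joint_torque": joint torques, N m; "eef_pos": TCP position; "tool_rot": TCP orientation; "contact_force": force on the tool from outside, world axes, zero at the start; "torque": the same for the moment, N m; "gripper_width": opening from 0.0 (shut) to 1.0 (fully open).
Only numpy, scipy, OpenCV 4.12 (cv2) and the standard library are available. Lean on these libraries where they do the work, as an engineer would, in place of code of your own. Each camera call takes 0.05 s, during which the arm holds its last target. There are 200 camera calls.

### The job

Walk the heavy inkstone forward on the table into its wooden stand with alternating pushes on its two brass rear corners, never lifting it or letting it slew more than about 20 degrees from the stand. When it stands up against the brass feet of both red bumpers, press first its left rear corner (left as the robot sees it), then its right rear corner firmly home, feeling for about 14 N for a second each; once the stone bears on a bumper never push harder than 22 N. Never touch the fragile white ink-stick rest between the corners, leave the bottle, bowl and box alone, do not knock the stone hard onto the bumpers, and let go with the stone home against both feet.

Things in the scene. Friction and masses are not known exactly. Their poses are not given: they have to be found in the camera images.
- inkstone: Black slate inkstone, plain slab 110 (x) x 180 (y) x 28 mm high, 0.63 to 0.95 kg, too wide to grasp, flat on the table. Origin: centre of its underside; x forward (to the stand), y left, z up. On its upright rear face (x = -55) the two brass-faced corners, y = 46 to 90 (left) and -46 to -90 (right), are where to push. Friction and mass vary, unreported.
- rear_left (a point): Centre of the left brass corner on the inkstone's rear face: 55 mm behind its origin, 70 left, 14 above the table. Axes as the inkstone. Pushing one corner takes about 2 to 7 N and slews the stone as it advances, about 0.07 rad per 10 mm (left push: nose swings right, yaw falls); the rear edge follows the push, the nose swings.
- rear_right (a point): Centre of the right brass corner on the inkstone's rear face: 55 mm behind its origin, 70 right, 14 above the table. Axes as the inkstone. A right push swings the nose left (yaw grows).
- stick_rest: Fragile white ceramic trough with a black ink stick, fixed on the middle of the inkstone's rear face: 90 mm wide (inkstone y = -45 to 45), sticking out 22 to the rear, 12 to 28 above the table. Not to be touched. Origin: on the rear face at table height; axes as the inkstone.
- stand: U-shaped wooden stand fixed on the table, open to the robot, no floor. Origin: table point where the seated stone's origin belongs (0 to 4 mm short as the feet are set); x into the stand, y left, z up (seated axes agree within 2 degrees). Side rails 22 mm high, inner faces at y = +-103 from x = -20 to 65 (13 play each side), mouths flaring 20 wider each towards x = -64; back bar x = 67 to 89.
- bumper_left: Red bumper block on the stand's back bar, 65 mm left of its middle line, 36 wide, 20 high, with a brass screw foot (22 wide, 3 to 17 above the table) on its front that the stone's front edge must bear on. Origin: on the table below the foot's front when screwed fully in (stand x = 55). Each foot is set 0 to 4 mm further out towards the robot, anew each time and not tracked: feel for it.
- bumper_right: The same red bumper with its own brass foot, 65 mm right of the middle line. Bumpers and feet hardly give (0.1 mm per N or less): the pressing force must be felt, not set by position. Up to about 6 N of a push is lost to friction with the table.
- ink_bottle: Bystander: black ink bottle, 54 mm diameter, 115 high, at one side of the stand, 180 to 230 from its middle line. Origin: centre of its underside.
- water_bowl: Bystander: blue bowl, 76 mm diameter, 40 high, on the other side of the stand. Origin: centre of its underside.
- stick_box: Bystander: flat blue box, 150 x 45 x 22 mm high, lying left of the inkstone about 200 to 240 from the middle line. Origin: centre of its underside.
Not all that is in view belongs to the job. Of the things that look like the inkstone, the smallest one is meant.

How it is judged:
On the way, in this order (a step that is already met when the one before it is completed fails the run):
1. with the stone square in the stand, its left rear corner is pressed with more than 11 N so that it bears on the left bumper with more than 2.5 N for 0.6 s (angle between the x axis of inkstone and the x axis of stand, either way round below 0.05 rad and x of inkstone in the frame of stand above -0.007 m and contact force between inkstone and bumper_left above 2.5 N and contact force between the fingers and inkstone above 11 N), for 0.6 s.
2. with the stone square in the stand, its right rear corner is pressed with more than 11 N so that it bears on the right bumper with more than 2.5 N for 0.6 s (and on the left one with less than 5 N) (angle between the x axis of inkstone and the x axis of stand, either way round below 0.05 rad and x of inkstone in the frame of stand above -0.007 m and contact force between inkstone and bumper_right above 2.5 N and contact force between the fingers and inkstone above 11 N and contact force between inkstone and bumper_left below 5 N), for 0.6 s.
At the end, for the whole second after the job is handed in: The inkstone lies flat and still in the stand against the feet: its centre from 6.5 mm short of to 3 mm beyond the stand's origin lengthwise and within 15 mm of it sideways, square to the stand within 0.045 rad; nothing touched by the robot (x of inkstone in the frame of stand between -0.0065 and 0.003 m and y of inkstone in the frame of stand between -0.015 and 0.015 m and angle between the x axis of inkstone and the x axis of stand, either way round below 0.045 rad and angle between inkstone's own z axis and vertical below 0.03 rad and height (world z) of inkstone below 0.004 m and linear speed of inkstone below 0.01 m/s).
It fails at once if the robot pushes the inkstone with more than 22 N while it bears on a red bumper (more than 2 N), or knocks it onto a bumper with more than 25 N ((contact force between the fingers and inkstone above 22 N and contact force between inkstone and bumper_left above 2 N) or (contact force between the fingers and inkstone above 22 N and contact force between inkstone and bumper_right above 2 N) or contact force between inkstone and bumper_left above 25 N or contact force between inkstone and bumper_right above 25 N).
It fails at once if the ceramic ink-stick rest is touched (more than 0.5 N) (contact force between any of the fingers, the arm and stick_rest above 0.5 N).
It fails at once if the inkstone is lifted (6 mm) or tipped (0.1 rad) (height (world z) of inkstone above 0.006 m or angle between inkstone's own z axis and vertical above 0.1 rad).
It fails at once if the inkstone slews more than 0.4 rad from the stand (angle between the x axis of inkstone and the x axis of stand, either way round above 0.4 rad).
It fails at once if the bottle, bowl or box is moved more than 15 mm or tipped (distance of any of ink_bottle, water_bowl, stick_box from where it was at the start of the episode above 0.015 m or angle between any of ink_bottle, water_bowl, stick_box's own z axis and vertical above 0.3 rad).
It also fails if it takes over 72 s, if anything falls off the work surface, if the arm or the gripper's body presses on something with over 40 N, if the wrist force passes 120 N, or if a joint passes its speed limit or range.

## Working session

There is one attempt and no reset: what is moved stays moved. The work goes in short steps, Python scripts to look and compute and a tool call to move; the robot and the scene stay as the last step left them, time stands still between calls to the robot, and variables do not carry over. Pictures are saved under pics/ and viewed, about 8 in all and at most 12, crops included, and the job is handed in when it is done.

Besides the shell and the picture viewer there is one more tool, called after "Emit:" as a command line: name --argument value ..., lists and objects as JSON in quotes. carry_out: Moves the arm, as the interface text tells. Its arguments: {"type":"object","properties":{"deltas":{"type":"array"},"hand":{"type":"number"},"newtons":{"type":"number"}},"required":["deltas"]}

```bash
ls; mkdir -p pics
python3 - <<'E'
from station import readout, read_camera, get_calibration, bot, models
import cv2,numpy as np
o=readout.get_obs();print({k:np.round(v,3) for k,v in o.items()})
for c in("scene","side"):
    im=read_camera(c);cv2.imwrite(f"pics/{c}0.png",im[:,:,::-1]);k=get_calibration(c);print(c,k)
    for n in("inkstone","stick_rest","bumper_left","stand","ink_bottle","water_bowl","stick_box"):
        print(n,[(np.round(d["centre"]).tolist(),round(d["score"],2)) for d in models.spot_in(n,c)[:4]])
E
```

```text
pics
{'t': np.float64(0.0), 'q': array([ 1.174,  0.478,  0.022,  1.556, -0.011,  1.109, -0.083]), 'joint_vel': array([ 0.002, -0.001, -0.   ,  0.001,  0.   ,  0.001,  0.   ]), 'joint_torque': array([-1.0000e-03, -5.9645e+01,  1.6080e+00, -2.8119e+01,  1.2000e-02,
        1.0000e-02, -0.0000e+00]), 'eef_pos': array([ 0.192, -0.646,  0.247]), 'tool_rot': array([-0.   ,  0.802, -0.598, -0.001]), 'contact_force': array([-0.428,  0.237, -0.075]), 'torque': array([-0.001,  0.036, -0.008]), 'gripper_width': np.float64(0.998)}
scene {'fov_y': 51.88646689831389, 'cx': 323.15505743470317, 'cy': 236.06793849047668, 'D': array([-0.04202026,  0.        ,  0.        ,  0.        ,  0.        ]), 'world_from_camera': array([[ 0.00424783,  0.85353504, -0.52101813,  1.04567636],
       [ 0.99995809, -0.00785147, -0.00470973,  0.04695416],
       [-0.00811067, -0.52097628, -0.85353262,  0.84279016],
       [ 0.        ,  0.        ,  0.        ,  1.        ]])}
inkstone [([147.0, 378.0], 0.81), ([253.0, 429.0], 0.71), ([261.0, 323.0], 0.66), ([192.0, 201.0], 0.64)]
stick_rest [([194.0, 240.0], 0.8), (
[... 434 characters left out ...]
  ,  0.        ,  0.        ,  0.        ]), 'world_from_camera': array([[-0.94210351, -0.2623197 ,  0.20887639,  0.33774891],
       [-0.33482092,  0.70185031, -0.62872975,  0.66143204],
       [ 0.01832825, -0.66226469, -0.74904576,  0.76634102],
       [ 0.        ,  0.        ,  0.        ,  1.        ]])}
inkstone [([310.0, 411.0], 0.93), ([225.0, 300.0], 0.88), ([174.0, 396.0], 0.62), ([210.0, 240.0], 0.61)]
stick_rest [([233.0, 326.0], 0.82), ([189.0, 380.0], 0.82)]
bumper_left [([229.0, 224.0], 0.57), ([304.0, 268.0], 0.48)]
stand [([210.0, 239.0], 0.56)]
ink_bottle [([148.0, 282.0], 0.62), ([229.0, 224.0], 0.62)]
water_bowl [([267.0, 186.0], 0.65)]
stick_box [([304.0, 270.0], 0.77)]
```

View pics/scene0.png

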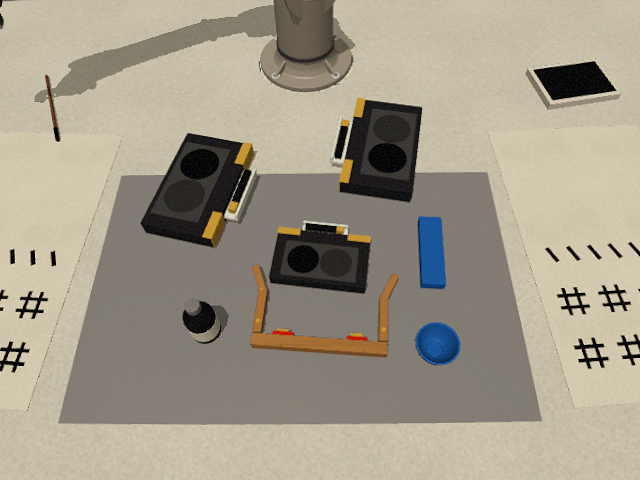

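View pics/side0.png

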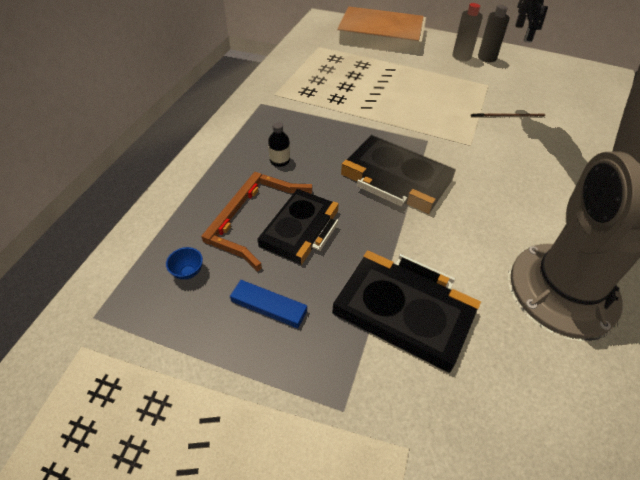

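Three stones show in the scene picture: (190,200), (147,380) and (260,322). The smallest, at (260,322), sits before the stand with its rest towards the robot, so it's the one meant. I'll confirm with an enlarged crop.

```bash
cat > h.py <<'E'
import cv2,numpy as np
from station import readout, read_camera, get_calibration, bot, models
def K(c):
    f=240/np.tan(np.radians(c["fov_y"])/2); return np.array([[f,0,c["cx"]],[0,f,c["cy"]],[0,0,1]])
def ray(c,uv,z):
    T=c["world_from_camera"]; p=cv2.undistortPoints(np.array(uv,float).reshape(-1,1,2),K(c),c["D"])[:,0]
    d=np.c_[p,np.ones(len(p))]@T[:3,:3].T; o=T[:3,3]; return o+d*((z-o[2])/d[:,2])[:,None]
def proj(c,P):
    T=np.linalg.inv(c["world_from_camera"]); r,_=cv2.Rodrigues(T[:3,:3])
    return cv2.projectPoints(np.array(P,float).reshape(-1,1,3),r,T[:3,3],K(c),c["D"])[0][:,0]
def place(pose,P):
    x,y,a=pose;P=np.atleast_2d(np.array(P,float));R=np.array([[np.cos(a),-np.sin(a)],[np.sin(a),np.cos(a)]])
    return np.c_[P[:,:2]@R.T+[x,y],P[:,2]]
E
python3 - <<'E'
import cv2
a=cv2.imread("pics/scene0.png")[205:365,240:410];cv2.imwrite("pics/c1.png",cv2.resize(a,None,fx=3.5,fy=3.5,interpolation=2))
a=cv2.imread("pics/side0.png")[160:280,190:350];cv2.imwrite("pics/c2.png",cv2.resize(a,None,fx=5,fy=5,interpolation=2))
E
```

```text
(no output)
```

View pics/c1.png

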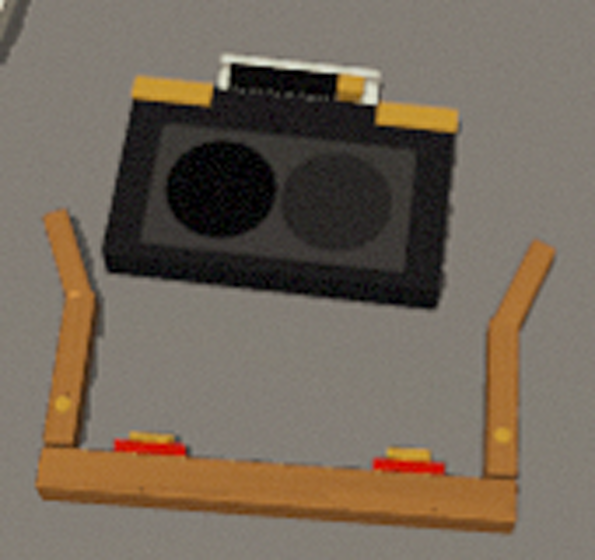

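View pics/c2.png

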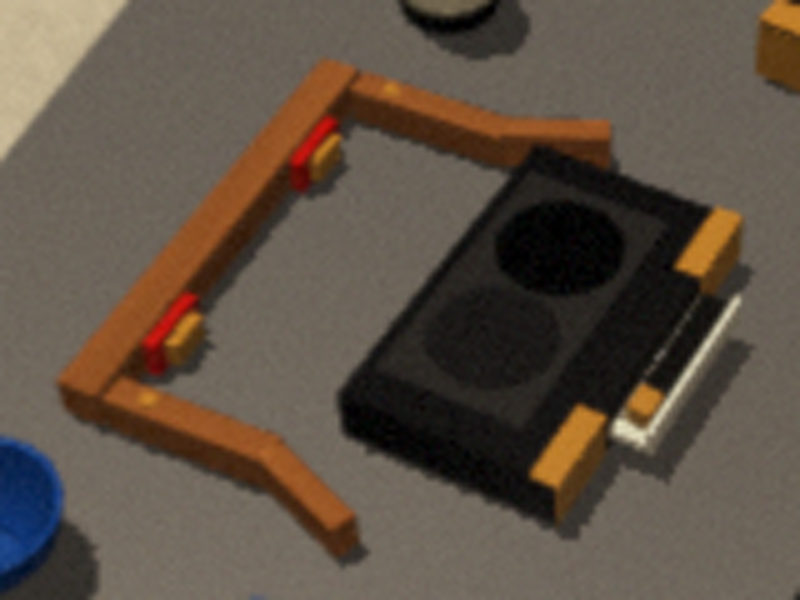

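```bash
cat > fit.py <<'E'
from h import *
from scipy.optimize import least_squares
cal={n:get_calibration(n) for n in("scene","side")}
u1=lambda p:[240+(p[0]+.5)/3.5-.5,205+(p[1]+.5)/3.5-.5]
u2=lambda p:[190+(p[0]+.5)/5-.5,160+(p[1]+.5)/5-.5]
def fit(obs,x0):
    def r(x): return np.concatenate([(proj(cal[c],place(x,P))-uv).ravel() for c,uv,P in obs])
    s=least_squares(r,x0,loss="soft_l1"); print(np.round(s.x,4)); print(np.round(r(s.x).reshape(-1,2),1).tolist()); return s.x
E
python3 - <<'E'
from fit import *
S=[("scene",u1(p),P) for p,P in [((133,77),(-.055,-.09,.028)),((459,110),(-.055,.09,.028)),((108,271),(.055,-.09,0)),((438,306),(.055,.09,0))]]
S+=[("side",u2(p),P) for p,P in [((535,148),(.055,-.09,.028)),((741,213),(-.055,-.09,.028)),((555,487),(-.055,.09,.028)),((556,522),(-.055,.09,0)),((345,432),(.055,.09,0))]]
D=[("scene",u1(p),P) for p,P in [((96,294),(-.02,-.103,.022)),((76,445),(.065,-.103,.022)),((490,325),(-.02,.103,.022)),((487,475),(.065,.103,.022)),((70,209),(-.064,-.123,.022)),((536,240),(-.064,.123,.022))]]
D+=[("side",u2(p),P) for p,P in [((350,95),(.065,-.103,.022)),((500,135),(-.02,-.103,.022)),((610,137),(-.064,-.123,.022)),((118,378),(.065,.103,.022)),((278,437),(-.02,.103,.022)),((357,515),(-.064,.123,.022))]]
a=fit(S,[.55,.05,0]);b=fit(D,[.65,.05,0])
for o,n in((S,"sc"),(D,"st")):
  for c in("scene","side"): print(n,c); fit([q for q in o if q[0]==c],a if n=="sc" else b)
from math import *
d=a-b;c,s=cos(b[2]),sin(b[2]);print("stone in stand",c*d[0]+s*d[1],-s*d[0]+c*d[1],d[2])
for n in("ink_bottle",): pass
print(ray(cal["scene"],[[197,324],[436,342],[430,254]],.02))
print(place(a,[[-.055,.07,0.014],[-.055,-.07,.014]]))
E
```

```text
[ 0.5921  0.0369 -0.1293]
[[0.7, 0.0], [-0.7, 0.0], [-0.8, 1.2], [-0.3, 1.7], [0.3, -1.1], [0.3, 1.2], [0.8, 0.4], [0.8, 1.4], [-0.6, 0.8]]
[ 0.6828  0.0407 -0.0822]
[[0.4, -1.1], [-0.5, -0.3], [0.2, -2.4], [0.1, -0.4], [0.5, 1.3], [-1.7, 1.0], [-0.5, -0.9], [0.0, 1.1], [-2.1, 0.9], [0.0, -0.5], [1.3, 0.4], [-1.1, -1.5]]
sc scene
[ 0.5904  0.0375 -0.1246]
[[0.9, -0.5], [-0.6, -0.9], [-0.4, 0.6], [0.2, 0.7]]
sc side
[ 0.5936  0.0352 -0.1312]
[[0.0, -1.7], [-0.0, 0.6], [0.4, -0.3], [0.3, 0.6], [-1.0, -0.0]]
st scene
[ 0.6835  0.0407 -0.0833]
[[0.4, -0.8], [-0.5, -0.0], [0.3, -2.0], [0.2, 0.0], [0.5, 1.6], [-1.6, 1.4]]
st side
[ 0.6818  0.0408 -0.0808]
[[-0.2, -0.8], [0.3, 1.2], [-1.8, 1.0], [0.4, -0.3], [1.8, 0.6], [-0.7, -1.3]]
stone in stand -0.09006539838917016 -0.011182500006455418 -0.047139969248984434
[[ 0.72399804 -0.18201325  0.02      ]
 [ 0.76001066  0.23680428  0.02      ]
 [ 0.58546346  0.24649317  0.02      ]]
[[ 0.54657602  0.11342309  0.014     ]
 [ 0.52852577 -0.02540842  0.014     ]]
```

Run:
```python
from fit import *
print(np.round(ray(cal["scene"],[[341,190],[411,199],[333,160],[257,172],[228,220],[216,245],[253,147]],.028),3))
b=[.6828,.0407,-.0822]
A=place(b,[[-.1,0,0]])
# obstacles in stand frame
q=ray(cal["scene"],[[341,190],[411,199],[333,160],[257,172],[228,220],[216,245]],.028)-[b[0],b[1],0]
c,s=np.cos(b[2]),np.sin(b[2]);print(np.round(np.c_[q[:,0]*c+q[:,1]*s,-q[:,0]*s+q[:,1]*c],3))
```

```text
[[ 0.438  0.08   0.028]
 [ 0.462  0.221  0.028]
 [ 0.358  0.064  0.028]
 [ 0.389 -0.096  0.028]
 [ 0.509 -0.146  0.028]
 [ 0.567 -0.164  0.028]
 [ 0.319 -0.11   0.028]]
[[-0.247  0.019]
 [-0.235  0.162]
 [-0.326 -0.003]
 [-0.282 -0.161]
 [-0.158 -0.2  ]
 [-0.099 -0.213]]
```

Emit:
carry_out --deltas '[[[-5, -4.4, 0], 2.1], [[-10, -8.8, 0], 4.3], [[-15, -13.3, 0], 6.4], [[-20, -17.7, 0], 8.5], [[-25, -22.1, 0], 10.7], [[-30, -26.5, 0], 12.8], [[-35, -31, 0], 15], [[-40, -35.4, 0], 17], [[-45, -39.8, 0], 19], [[-50, -44.2, 3], 21.3]]' --hand 0

```text
t: 2.05
eef_pos: [0.4566, -0.0807, 0.2325]
tool_rot: [0.001, -0.677, 0.736, -0.002]
contact_force: [1.1, -0.6, -0.4]
gripper_width: 0.0
```

Emit:
carry_out --deltas '[[[-4, -1.4, 5], 0], [[-6.1, -2.1, 10], 0], [[-6.1, -2.1, 15], 0], [[-6.1, -2.1, 17.5], 0], [[-6.1, -2.1, 19.5], 0], [[-6.1, -2.1, 20.5], 0], [[-6.1, -2.1, 20.5], 0]]'

```text
t: 2.92
eef_pos: [0.4834, -0.0219, 0.0274]
tool_rot: [0.001, -0.677, 0.736, -0.002]
contact_force: [-0.0, -0.4, 0.6]
gripper_width: 0.001
```

```bash
cat > st.py <<'E'
from fit import *
o=readout.get_obs();b=[.6828,.0407,-.0822];p=o["eef_pos"];c,s=np.cos(b[2]),np.sin(b[2]);d=p[:2]-b[:2]
print("t",o["t"],"stand xy",np.round([c*d[0]+s*d[1],-s*d[0]+c*d[1]],4),"z",p[2],"F",np.round(o["contact_force"],2))
E
python3 st.py
python3 - <<'E'
from h import *
im=read_camera("side")[150:300,190:390,::-1];cv2.imwrite("pics/c3.png",cv2.resize(im,None,fx=4,fy=4,interpolation=2))
E
```

```text
t 2.925 stand xy [-0.1936 -0.0787] z 0.027354615058389785 F [-0.02 -0.43  0.6 ]
```

View pics/c3.png

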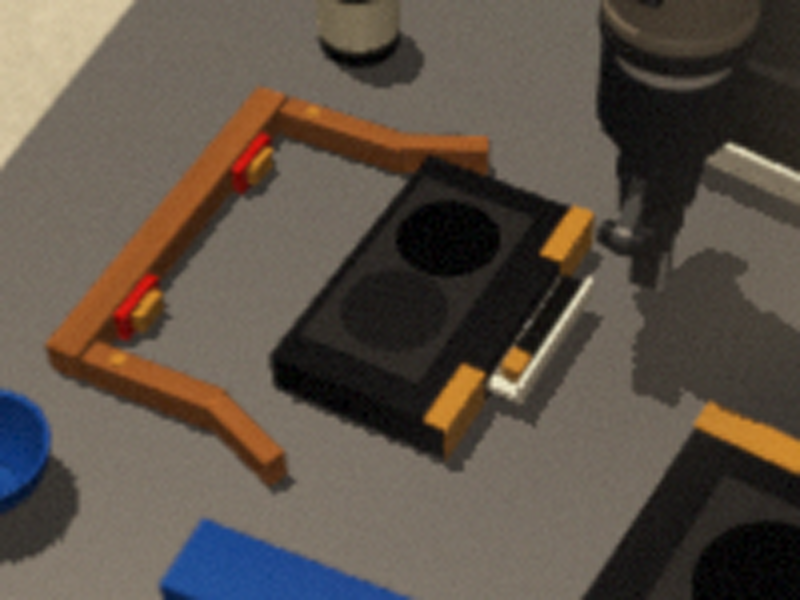

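Emit:
carry_out --deltas '[[[0, -1.5, 0.2], 0], [[0, -2.7, 0.2], 0], [[0, -3.2, 0.2], 0], [[0, -3.7, 0.2], 0], [[-0.1, -4.2, 0.2], 0], [[-0.1, -4.7, 0.2], 0], [[-0.2, -5.2, 0.2], 0], [[-0.2, -5.2, 0.2], 0]]'

```text
t: 3.98
eef_pos: [0.5368, -0.024, 0.0263]
tool_rot: [0.002, -0.677, 0.736, -0.002]
contact_force: [0.6, 0.7, 0.5]
gripper_width: -0.0
```

```bash
python3 st.py
```

```text
t 3.975 stand xy [-0.1402 -0.0765] z 0.02627439334149806 F [0.56 0.66 0.53]
```

Run:
```python
from h import *
a=read_camera("scene")[195:355,230:430,::-1];b=read_camera("side")[150:300,190:390,::-1]
f=lambda x:cv2.resize(x,(400,int(x.shape[0]*2)),interpolation=2)
a=cv2.resize(a,None,fx=3,fy=3,interpolation=2)
cv2.imwrite("pics/c4.png",a)
cv2.imwrite("pics/c4s.png",b)
```

```text
(no output)
```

View pics/c4.png

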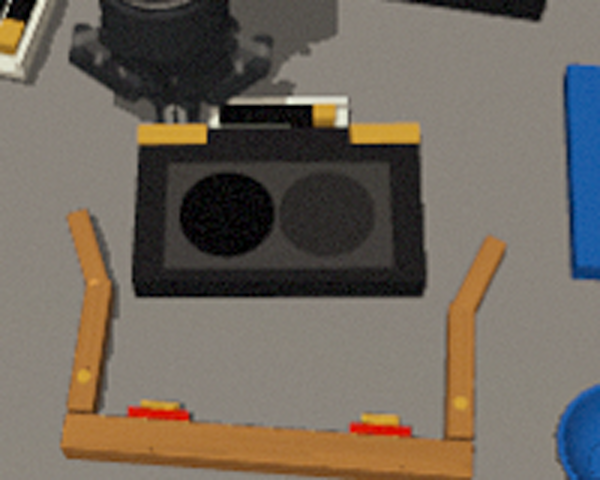

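Emit:
carry_out --deltas '[[[-0.05, -0.5, 0], 0], [[-0.1, -1.0, 0], 0], [[-0.1, -1.2, 0], 0], [[0, 1, 0], 0], [[0, 4.5, 0], 0], [[-5, 5, 0], 0], [[-10, 5, 0], 0], [[-14.2, 4.8, 0], 0], [[-14.4, 3, 0], 0], [[-14.4, 1.5, 0], 0]]'

```text
t: 5.32
eef_pos: [0.5355, 0.1221, 0.0268]
tool_rot: [0.003, -0.677, 0.736, -0.003]
contact_force: [-0.4, 0.4, 0.6]
gripper_width: 0.001
```

```bash
python3 st.py
cat > look.py <<'E'
import sys
from fit import *
a=read_camera("scene")[195:355,230:430,::-1]
cv2.imwrite(f"pics/{sys.argv[1]}.png",cv2.resize(a,None,fx=3,fy=3,interpolation=2))
E
python3 look.py c5
cat > sfit.py <<'E'
# args: 4 px in 3x scene crop: rear right top, rear left top, front right bottom, front left bottom ('-' to skip)
import sys
from fit import *
P=[(-.055,-.09,.028),(-.055,.09,.028),(.055,-.09,0),(.055,.09,0)]
u=lambda p:[230+(p[0]+.5)/3-.5,195+(p[1]+.5)/3-.5]
obs=[("scene",u(eval(s)),q) for s,q in zip(sys.argv[1:],P) if s!='-']
a=fit(obs,[.62,.04,0]);b=np.array([.6835,.0407,-.0833]);d=a-b;c,s=np.cos(b[2]),np.sin(b[2])
x=(c*d[0]+s*d[1],-s*d[0]+c*d[1],d[2]);print("stone in stand",np.round(x,4));print("rear L/R",np.round(place(x,[[-.055,.07,0],[-.055,-.07,0]]),4).tolist())
E
python3 sfit.py 138,124 420,124 134,296 425,295
```

```text
t 5.325 stand xy [-0.1535  0.069 ] z 0.026795622318595506 F [-0.43  0.39  0.63]
[ 0.6022  0.0413 -0.0054]
[[0.6, -0.3], [-0.5, -0.6], [0.3, 0.4], [-0.4, 0.5]]
stone in stand [-0.081  -0.0062  0.0779]
rear L/R [[-0.1413, 0.0593, 0.0], [-0.1304, -0.0802, 0.0]]
```

View pics/c5.png

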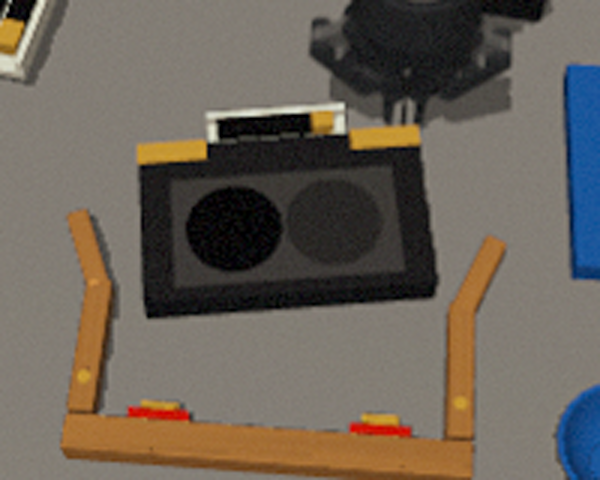

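Emit:
carry_out --deltas '[[[-0.05, -0.6, 0], 0], [[-0.1, -1.4, 0], 0], [[-0.2, -2.2, 0], 0], [[-0.3, -3.1, 0], 0], [[-0.3, -1, 0], 0], [[0, 2, 0], 0], [[5, 2.2, 0], 0], [[10, 2.2, 0], 0], [[14, 2.2, 0], 0], [[14.2, 1, 0], 0]]'

```text
t: 6.62
eef_pos: [0.5155, -0.0245, 0.0266]
tool_rot: [0.003, -0.674, 0.739, -0.004]
contact_force: [0.5, -0.5, 0.8]
gripper_width: 0.0
```

```bash
python3 st.py;python3 sfit.py 137,144 420,126 148,318 436,297; python3 look.py c6
```

```text
t 6.625 stand xy [-0.1614 -0.0787] z 0.026649080358828185 F [ 0.48 -0.54  0.75]
[0.6104 0.0453 0.0694]
[[0.7, -0.2], [-0.6, -0.5], [-0.2, 0.3], [0.2, 0.4]]
stone in stand [-0.0732 -0.0015  0.1527]
rear L/R [[-0.1382, 0.0593, 0.0], [-0.1169, -0.079, 0.0]]
```

View pics/c6.png

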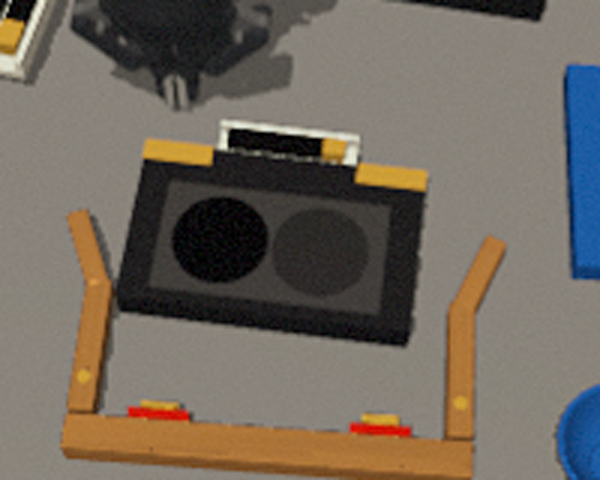

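```bash
python3 sfit.py 145,140 428,172 119,312 408,346
```

```text
[ 0.6253  0.0381 -0.137 ]
[[0.5, -0.4], [-0.5, -0.7], [-0.1, 0.3], [0.1, 0.6]]
stone in stand [-0.0578 -0.0075 -0.0537]
rear L/R [[-0.1089, 0.0654, 0.0], [-0.1164, -0.0744, 0.0]]
```

Emit:
carry_out --deltas '[[[0, -2, 0], 0], [[0, -3.2, 0], 0], [[-0.1, -4, 0], 0], [[-0.2, -4.8, 0], 0], [[-0.4, -5.6, 0], 0], [[-0.5, -6.4, 0], 0], [[-0.3, -2.5, 0], 0], [[-0.3, -0.3, 0], 0], [[-6, -0.3, 0], 0], [[-12, -0.3, 0], 0]]'

```text
t: 7.92
eef_pos: [0.5342, 0.098, 0.0281]
tool_rot: [0.007, -0.674, 0.739, -0.005]
contact_force: [1.4, -0.2, 0.5]
gripper_width: -0.001
```

```bash
python3 st.py
```

```text
t 7.925 stand xy [-0.1528  0.0449] z 0.02812478982322381 F [ 1.38 -0.2   0.49]
```

Emit:
carry_out --deltas '[[[-2.4, 0, 0.2], -0.5], [[-2.4, -1.8, 0.2], -0.5], [[-2.4, -2.8, 0.2], -0.5], [[-2.4, -3.4, 0.2], -0.5], [[-2.5, -4, 0.2], -0.5], [[-2.6, -4.6, 0.2], -0.5], [[-2.6, -5.2, 0.2], -0.5], [[-2.6, -5.5, 0.2], -0.5]]'

```text
t: 8.93
eef_pos: [0.5916, 0.1189, 0.027]
tool_rot: [0.007, -0.677, 0.736, -0.005]
contact_force: [-3.0, 1.6, 0.6]
gripper_width: 0.0
```

```bash
python3 st.py; python3 look.py c7
```

```text
t 8.925 stand xy [-0.0973  0.0705] z 0.027028647832892518 F [-3.    1.55  0.56]
```

View pics/c7.png

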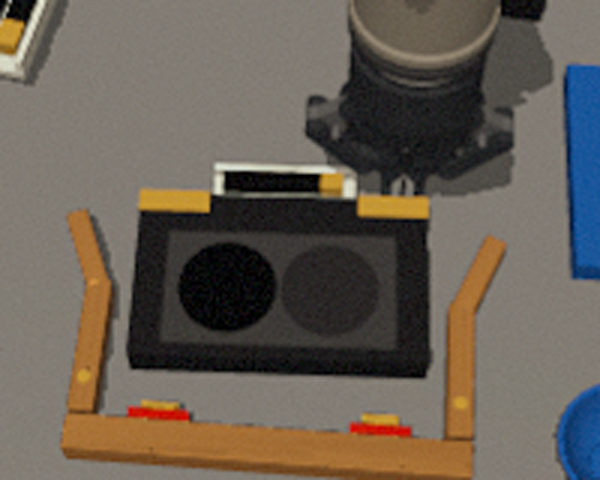

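```bash
python3 sfit.py 139,189 429,199 129,367 429,378
```

```text
[ 0.6535  0.0424 -0.0435]
[[0.8, -0.3], [-0.3, -0.7], [0.3, 0.6], [-0.8, 0.3]]
stone in stand [-0.03   -0.0008  0.0398]
rear L/R [[-0.0878, 0.0669, 0.0], [-0.0822, -0.073, 0.0]]
```

Emit:
carry_out --deltas '[[[0, -0.5, 0], 0], [[0, -0.9, 0], 0], [[0, -1.4, 0], 0], [[0, 0.5, 0], 0], [[0, 3.3, 0], 0], [[5, 3.3, 0], 0], [[10, 3.3, 0], 0], [[14.3, 3.3, 0], 0], [[14.4, 1, 0], 0], [[14.4, 0, 0], 0]]'

```text
t: 10.22
eef_pos: [0.5823, -0.026, 0.0274]
tool_rot: [0.008, -0.676, 0.737, -0.007]
contact_force: [0.5, 0.1, -1.1]
gripper_width: -0.0
```

```bash
python3 st.py
```

```text
t 10.225 stand xy [-0.0947 -0.0747] z 0.027377813539647407 F [ 0.45  0.05 -1.09]
```

Emit:
carry_out --deltas '[[[0, -0.6, 0], 0], [[0, -1.2, 0], 0], [[0, -1.8, 0], 0], [[0, -2.2, 0], 0], [[0, -0.5, 0], 0], [[0, 2.4, 0], 0], [[-5, 2.4, 0], 0], [[-10, 2.4, 0], 0], [[-14.3, 2.4, 0], 0], [[-14.4, 1, 0], 0]]'

```text
t: 11.48
eef_pos: [0.5849, 0.125, 0.0283]
tool_rot: [0.01, -0.679, 0.734, -0.006]
contact_force: [-0.6, 0.2, -0.1]
gripper_width: 0.001
```

```bash
python3 st.py
```

```text
t 11.475 stand xy [-0.1045  0.076 ] z 0.02826766766050066 F [-0.55  0.2  -0.07]
```

Emit:
carry_out --deltas '[[[0.6, -1, 0.1], 0], [[0.6, -1.8, 0.1], 0], [[0.6, -2.2, 0.1], 0], [[0.6, -2.6, 0.1], 0], [[0.6, -3.0, 0.1], 0], [[0.6, -3.2, 0.1], 0], [[0.6, -3.2, 0.1], 0]]'

```text
t: 12.35
eef_pos: [0.6163, 0.1167, 0.0278]
tool_rot: [0.01, -0.679, 0.734, -0.006]
contact_force: [-1.7, 0.4, -1.3]
gripper_width: 0.0
```

```bash
python3 st.py; python3 look.py c8
```

```text
t 12.35 stand xy [-0.0725  0.0703] z 0.02783448110849357 F [-1.72  0.38 -1.3 ]
```

View pics/c8.png

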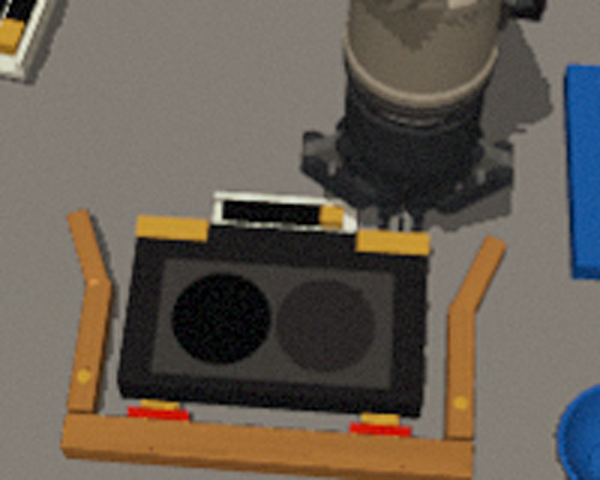

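```bash
python3 sfit.py 137,216 431,233 118,396 419,416
```

```text
[ 0.6749  0.0387 -0.0802]
[[0.3, -0.7], [-1.2, -0.3], [0.5, 0.3], [0.0, 0.6]]
stone in stand [-0.0084 -0.0027  0.0031]
rear L/R [[-0.0636, 0.0671, 0.0], [-0.0632, -0.0729, 0.0]]
```

Emit:
carry_out --deltas '[[[0, -0.05, 0], 0], [[0, -0.1, 0], 0], [[0, -0.15, 0], 0], [[0, -0.2, 0], 0], [[0, -0.25, 0], 0], [[0, -0.3, 0], 0], [[0, -0.35, 0], 0]]'

```text
t: 13.28
eef_pos: [0.6197, 0.1163, 0.0279]
tool_rot: [0.01, -0.679, 0.734, -0.006]
contact_force: [-3.3, 1.4, -1.0]
gripper_width: -0.0
```

```bash
python3 st.py
```

```text
t 13.275 stand xy [-0.0691  0.0702] z 0.02791138297192169 F [-3.32  1.39 -1.  ]
```

Emit:
carry_out --deltas '[[[0, 2, 0], 0], [[0, 4.2, 0], 0], [[5, 4.2, 0], 0], [[10, 4.2, 0], 0], [[14.2, 4.2, 0], 0], [[14.2, 2, 0], 0], [[14.2, 1.1, 0], 0], [[14.2, 0.8, 0], 0], [[14.2, 0.6, 0], 0], [[14.2, 0.4, 0], 0]]'

```text
t: 14.52
eef_pos: [0.6044, -0.0244, 0.0268]
tool_rot: [0.01, -0.68, 0.734, -0.006]
contact_force: [-0.2, 0.5, -0.8]
gripper_width: 0.003
```

```bash
python3 st.py
```

```text
t 14.525 stand xy [-0.0728 -0.0713] z 0.026806757504762455 F [-0.18  0.54 -0.81]
```

Slow advance on the right, up to 6 mm.

Emit:
carry_out --deltas '[[[0, -0.1, 0], 0], [[0, -0.2, 0], 0], [[0, -0.27, 0], 0], [[0, -0.34, 0], 0], [[0, -0.41, 0], 0], [[0, -0.48, 0], 0], [[0, -0.55, 0], 0]]'

```text
t: 15.4
eef_pos: [0.6097, -0.0249, 0.0268]
tool_rot: [0.009, -0.68, 0.734, -0.005]
contact_force: [-3.1, -1.4, 0.2]
gripper_width: 0.004
```

```bash
python3 st.py
```

```text
t 15.4 stand xy [-0.0675 -0.0714] z 0.026753281811903153 F [-3.1  -1.44  0.19]
```

Emit:
carry_out --deltas '[[[0, -0.04, 0], 0], [[0, -0.08, 0], 0], [[0, -0.12, 0], 0], [[0, -0.16, 0], 0], [[0, -0.2, 0], 0]]'

```text
t: 16.02
eef_pos: [0.6099, -0.0249, 0.0265]
tool_rot: [0.008, -0.68, 0.733, -0.004]
contact_force: [-8.3, 0.0, 3.5]
gripper_width: 0.001
```

```bash
python3 st.py
```

```text
t 16.025 stand xy [-0.0672 -0.0713] z 0.02651324869778847 F [-8.33  0.03  3.49]
```

Emit:
carry_out --deltas '[[[0, 2, 0], 0], [[0, 4.2, 0], 0], [[-5, 4.2, 0], 0], [[-10, 4.2, 0], 0], [[-14.2, 4.2, 0], 0], [[-14.2, 2, 0], 0], [[-14.2, 1.1, 0], 0], [[-14.2, 0.7, 0], 0], [[-14.2, 0.5, 0], 0], [[-14.2, 0.4, 0], 0]]'

```text
t: 17.27
eef_pos: [0.6165, 0.1166, 0.0273]
tool_rot: [0.008, -0.679, 0.734, -0.004]
contact_force: [-0.5, -0.9, -0.1]
gripper_width: -0.004
```

Emit:
carry_out --deltas '[[[0, -0.07, 0], 0], [[0, -0.14, 0], 0], [[0, -0.21, 0], 0], [[0, -0.28, 0], 0], [[0, -0.35, 0], 0]]'

```text
t: 17.9
eef_pos: [0.6196, 0.1163, 0.0272]
tool_rot: [0.008, -0.679, 0.734, -0.004]
contact_force: [-1.3, 0.3, 1.4]
gripper_width: 0.004
```

```bash
python3 st.py
```

```text
t 17.9 stand xy [-0.0692  0.0702] z 0.027221752704889086 F [-1.35  0.27  1.36]
```

Emit:
carry_out --deltas '[[[0, -0.05, 0], 0], [[0, -0.1, 0], 0], [[0, -0.15, 0], 0], [[0, -0.2, 0], 0], [[0, -0.25, 0], 0]]'

```text
t: 18.52
eef_pos: [0.6199, 0.1165, 0.0268]
tool_rot: [0.006, -0.68, 0.733, -0.003]
contact_force: [-8.7, 0.7, 4.1]
gripper_width: 0.005
```

Emit:
carry_out --deltas '[[[0, -0.1, 0], 0], [[0, -0.2, 0], 0], [[0, -0.25, 0], 0], [[0, -0.28, 0], 0], [[0, -0.28, 0], 0], [[0, -0.28, 0], 0]]'

```text
t: 19.27
eef_pos: [0.6199, 0.1165, 0.0262]
tool_rot: [0.004, -0.68, 0.733, -0.001]
contact_force: [-8.8, -0.1, 4.4]
gripper_width: -0.001
```

Emit:
carry_out --deltas '[[[0, -0.15, -0.03], 0], [[0, -0.28, -0.05], 0], [[0, -0.36, -0.05], 0], [[0, -0.43, -0.05], 0], [[0, -0.46, -0.05], 0], [[0, -0.46, -0.05], 0], [[0, -0.46, -0.05], 0], [[0, -0.46, -0.05], 0]]'

```text
t: 20.27
eef_pos: [0.62, 0.1166, 0.0257]
tool_rot: [0.0, -0.68, 0.733, 0.001]
contact_force: [-13.6, 1.4, 7.1]
gripper_width: -0.001
```

Emit:
carry_out --deltas '[[[0, -0.42, -0.1], 0], [[0, -0.46, -0.12], 0], [[0, -0.47, -0.12], 0], [[0, -0.47, -0.12], 0], [[0, -0.47, -0.12], 0], [[0, -0.47, -0.12], 0], [[0, -0.47, -0.12], 0], [[0, -0.47, -0.12], 0], [[0, -0.47, -0.12], 0], [[0, -0.47, -0.12], 0]]'

```text
t: 21.52
eef_pos: [0.6201, 0.1166, 0.0257]
tool_rot: [-0.004, -0.681, 0.732, 0.004]
contact_force: [-14.0, 0.6, 7.6]
gripper_width: 0.003
```

```bash
python3 st.py
```

```text
t 21.525 stand xy [-0.0687  0.0705] z 0.02574670514699515 F [-13.97   0.63   7.56]
```

Emit:
carry_out --deltas '[[[0, 2, -0.1], 0], [[0, 4.2, -0.1], 0], [[5, 4.2, -0.1], 0], [[10, 4.2, -0.1], 0], [[14.2, 4.2, -0.1], 0], [[14.2, 2, -0.1], 0], [[14.2, 1.0, -0.1], 0], [[14.2, 0.6, -0.1], 0], [[14.2, 0.4, -0.1], 0], [[14.2, 0.3, -0.1], 0]]'

```text
t: 22.78
eef_pos: [0.6065, -0.0242, 0.0268]
tool_rot: [-0.004, -0.681, 0.732, 0.004]
contact_force: [-0.1, -0.8, 0.1]
gripper_width: -0.0
```

Emit:
carry_out --deltas '[[[0, -0.07, 0], 0], [[0, -0.14, 0], 0], [[0, -0.21, 0], 0], [[0, -0.28, 0], 0], [[0, -0.35, 0], 0], [[0, -0.4, 0], 0]]'

```text
t: 23.52
eef_pos: [0.6101, -0.0245, 0.0266]
tool_rot: [-0.004, -0.681, 0.732, 0.004]
contact_force: [-2.3, -0.3, 1.6]
gripper_width: -0.004
```

```bash
python3 st.py
```

```text
t 23.525 stand xy [-0.0671 -0.071 ] z 0.026621918951604387 F [-2.33 -0.28  1.59]
```

Emit:
carry_out --deltas '[[[0, -0.08, 0], 0], [[0, -0.16, 0], 0], [[0, -0.22, 0], 0], [[0, -0.28, 0], 0], [[0, -0.28, 0], 0]]'

```text
t: 24.15
eef_pos: [0.6102, -0.0246, 0.0259]
tool_rot: [-0.006, -0.681, 0.732, 0.006]
contact_force: [-8.1, 1.4, 3.0]
gripper_width: -0.004
```

Stopped on the right foot. Pressing to about 14 N and holding.

Emit:
carry_out --deltas '[[[0, -0.3, -0.05], 0], [[0, -0.4, -0.08], 0], [[0, -0.46, -0.08], 0], [[0, -0.48, -0.08], 0], [[0, -0.48, -0.08], 0], [[0, -0.48, -0.08], 0], [[0, -0.48, -0.08], 0], [[0, -0.48, -0.08], 0], [[0, -0.48, -0.08], 0], [[0, -0.48, -0.08], 0]]'

```text
t: 25.4
eef_pos: [0.6103, -0.0247, 0.0256]
tool_rot: [-0.01, -0.681, 0.732, 0.009]
contact_force: [-12.9, 1.5, 8.0]
gripper_width: -0.005
```

Emit:
carry_out --deltas '[[[0, -0.44, -0.1], 0], [[0, -0.47, -0.12], 0], [[0, -0.47, -0.12], 0], [[0, -0.47, -0.12], 0], [[0, -0.47, -0.12], 0], [[0, -0.47, -0.12], 0], [[0, -0.47, -0.12], 0], [[0, -0.47, -0.12], 0]]'

```text
t: 26.4
eef_pos: [0.6102, -0.0247, 0.0255]
tool_rot: [-0.014, -0.681, 0.732, 0.012]
contact_force: [-12.2, 1.3, 6.5]
gripper_width: 0.002
```

```bash
python3 st.py
```

```text
t 26.4 stand xy [-0.0669 -0.0711] z 0.025488928093836946 F [-12.15   1.25   6.53]
```

Emit:
carry_out --deltas '[[[0, 2, -0.1], 0], [[0, 5, -0.1], 0], [[0, 5, -5], 0], [[0, 6, -10], 0], [[0, 10, -15], 0], [[0, 12, -20], 0], [[0, 12, -20], 0]]'

```text
t: 27.28
eef_pos: [0.4999, -0.0156, 0.2341]
tool_rot: [-0.01, -0.682, 0.732, 0.008]
contact_force: [0.8, 0.4, -0.4]
gripper_width: 0.001
```

```bash
python3 st.py; python3 look.py c9
```

```text
t 27.275 stand xy [-0.1777 -0.0712] z 0.23408662515055967 F [ 0.77  0.39 -0.4 ]
```

View pics/c9.png

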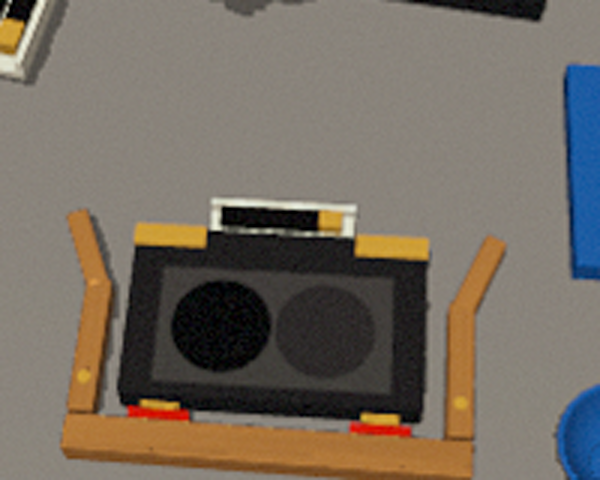

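```bash
python3 sfit.py 135,223 430,239 119,404 420,423; python3 -c "
from station import bot;bot.hand_in()"
```

```text
[ 0.6795  0.0387 -0.0733]
[[0.6, -0.6], [-0.9, -0.3], [0.1, 0.4], [0.0, 0.4]]
stone in stand [-0.0038 -0.0023  0.01  ]
rear L/R [[-0.0595, 0.0671, 0.0], [-0.0581, -0.0729, 0.0]]
the job is handed in; nothing more can be done
```

I walked the smallest inkstone into the stand with alternating corner pushes and brought it up against both brass feet. I then pressed the left rear corner, then the right, and let go. The job is handed in at about 27 s of the 72 s allowed; the hand-in gives no verdict.

- **Left press:** I held about 14 N forward for over 1 s. The total on the finger was about 16 N, because it also rubbed upward with 7 to 8 N.
- **Right press:** I held 12 to 13 N forward for about 2 s (14 to 15 N in total), so slightly under the 14 N aimed for but above the 11 N needed.
- **Pose before handing in:** the picture fit put the stone 3.8 mm short of the stand's origin, 2.3 mm to the right and 0.01 rad from square. Finger contact put it about 2 mm less short, within the calibration error. All of this is inside the limits.
- **Limits:** force readings at the end of each move stayed under about 16 N. I saw no contact with the ink-stick rest in the pictures or in those readings. The bowl and box look unmoved in the part of the final picture that shows them. The bottle was not in it, though no move went near the bottle.
- **Not checked:** the force on each bumper can't be read directly. I inferred it from the stone stopping dead while the force rose well above the friction with the table.

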